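# Pulse the stall's pigment mill with its bayonet lid

## Robot

A 7-joint arm with a two-finger parallel gripper is mounted at the origin on the work surface. World frame = base frame: x ahead of the robot, y to its left, z up, the work surface at z = 0. Lengths are in m, angles in degrees, forces in N, time in s.
With the tool pointing down it reaches from about 0.35 to 0.775 m from the base axis. Payload 3.1 kg.
Tool frame: the origin (TCP) lies midway between the tips of the shut fingers; the grasp point (between the pads) lies 19 mm behind it; z points along the fingers, y is the line along which they close (so a half turn about z gives the same grasp; the last joint's range is limited). The gripper opens to 85 mm and grips with 20 to 120 N. Pads are 22 mm wide; open, the fingers measure 114 mm over their backs; the gripper's body (76 mm by 85 mm) begins 54 mm behind the grasp point. The pads swing forward as they close: fully open they stand 13 mm farther back than shut.
Start: joints at [-73.665, 17.813, 0.802, 86.603, -0.252, 75.585, -1.558], TCP at [0.177, 0.521, 0.231] pointing down, gripper open.
Joint ranges: [-154.91, 154.91], [-16.99, 109.72], [-72.82, 74.43], [7.12, 147.25], [-82.49, 262.49], [11.32, 116.49], [-174.64, 174.64]. Speed limits (degrees/s): [159.86, 159.86, 180, 180, 180, 180, 180].

## Interface

Orientations are given as [roll, pitch, yaw] about the fixed x, y, z axes, in that order (R = Rz(yaw) Ry(pitch) Rx(roll)).
In Python, from station import robot gives the robot as it stands. Calls block until the motion is done:
- robot.move_to(position, orientation): joint-space move of the TCP to a pose.
- robot.line_to(position, orientation=None, velocity=0.15, f_stop=None): straight line of the TCP; orientation=None keeps the orientation; velocity is the mean speed in m/s. With f_stop (N) it stops when the force on the tool has changed by that much, and returns True; else False.
- robot.move_j(angles): joint-space move.
- robot.gripper_to(opening, force=None): opening from 0.0 (shut) to 1.0 (fully open); force is the grip in N (None keeps the last); returns when the fingers have stopped.
- robot.pause(seconds).
- robot.inverse_kinematics(position, orientation): joint angles nearest the present ones, or None.
- robot.sense(): the state.
- robot.grab_frame(name): name is "scene" or "top"; returns (picture, depth): 400x640x3 uint8, red, green, blue; 400x640 float32, m along the optical axis (not along the pixel's ray), 0 where there is no reading.
- robot.calibration(name): a dict with "mtx" (3x3 intrinsics, pixels), "k1" (the pictures are not rectified: a ray, as slopes to the right and down, at radius r is drawn at 1 + k1 r^2 times it, then the intrinsics apply), "extrinsics" (4x4, takes a point from world to camera coordinates). Camera axes: x right, y up, looking along -z (the intrinsics and any distortion apply to the point x, -y, -z); pixel columns grow to the right and rows downward; lengths in m; the calibration is good to about 2 mm. A picture is of the moment at which its call begins. calibration takes no time and is no camera call.
A pose or a line that the arm cannot do raises robot.PlanningError and nothing moves.
- robot.close_job(): hands the job in; it is judged then, once.
Trained networks look in the newest picture that a camera, given by its name, has taken for a name from the list of things; names that differ only in an ending like _2 or _b are one class to them, and where a whole thing is asked for, a point or a joint stands for the part that bears it (a point fixed in the world has none). Each returns a list of dicts, best first, with "p" (0 to 1); they miss things now and then, are a little off and sometimes report something else, mostly with a low value. They report only what shows in the picture. A call takes as long as a camera call.
- robot.look_for(query, camera): "point" ([column, row] in pixels, amid what is visible of it).
- robot.tip_of(query, camera): "point" ([column, row] in pixels: a listed point, or the origin of a listed thing).
The state is a dict: "time_s": time; "joint_positions": joint angles; "dq": joint speeds; "joint_torque": joint torques, N m; "tool_pos": TCP position; "eef_rot": TCP orientation; "contact_force": force on the tool from outside, world axes, zero at the start; "torque": the same for the moment, N m; "finger_gap": opening from 0.0 (shut) to 1.0 (fully open); "gripper_force": force on a finger pad.
Only numpy, scipy, OpenCV 4.12 (cv2) and the standard library are available. Lean on these libraries where they do the work, as an engineer would, in place of code of your own. Each camera call takes 0.05 s, during which the arm holds its last target. There are 200 camera calls.

## Task

Pull down the drop-front door of the pine dust bin, take out the blue lid of the pigment mill and set it upright in the mill's mouth with its two lugs through the slots, and push the bin's door back up shut before you run the mill. Then twist the lid clockwise halfway, to the green pulse dots, well short of the red dots where it would click locked, and finish while still gripping it there, because its spring turns it back as soon as it is let go. Leave the whistles and other wares on the ledge as they stand.

Things in the scene. Friction and masses are not known exactly. Their poses are not given: they have to be found in the camera images.
- bin: Pine dust bin fixed to the ledge: 250 deep (x), 218 wide (y), 160 mm high. Origin: centre of its underside; -x is its front, closed by a sloping drop-front door with a clear pane. Inner floor 12 mm up, inside width 200. Roof only over x +40 to +120, top at 160; with the door down all before it is open from above, between cheeks sloping from z 20 (x -125) to z 160 (x +40).
- bin_door (a joint): Door angle, rad: 0 shut (panel slopes back, 40 degrees to the level), 0.87 upright, 1.6 fully down on its stop (leaning forward, 48 degrees above the level). Hinge along the bin's y at the foot of the front. Damped, door about 0.25 kg: past upright it falls softly open by itself, before upright softly shut.
- door_hinge (a point): Middle of the door's hinge line, at x -125, y 0, z 20 mm in the bin's frame (axes as the bin's).
- door_bar (a point): Middle of the door's handle, a dark dowel 12 mm thick along the bin's y, 106 mm clear between two steel brackets, beyond the door's free edge and 249 mm from the hinge line. Shut: at x +40, z +206 mm in the bin's frame, 46 mm above the roof. Can be pinched from above at every door angle (fingers closing along the bin's x, 40 mm free on its door side) and turns between the fingers.
- lid: Blue bayonet lid, loose, about 0.12 kg, upright in the bin at the start. Origin: centre of its underside, z up. Plug 68 mm across, z 0-15, with two lugs at its foot on +x and -x out to 40.8 mm (12 wide, 5 high); disc 86 across, z 15-21; grip bar z 21-49, 46 long along x, 14 thick along y. White lines on the disc mark the lugs; both ends alike.
- mill: Pigment mill fixed to the ledge: cream motor base 124 mm across, steel bowl 104 mm across, black rim on top at 165 mm height. Origin: centre of its underside, z up; its x axis runs through the two entry slots of the rim.
- mill_mouth (a point): Centre of the mouth on the rim's top face, 165 mm up; axes as the mill's. Mouth 72 mm across, entry slots about 17 mm wide on +x and -x. The lid enters with its x along this x (either way round); seated, its disc rests on the rim, its origin 15 mm below this point. Green pulse dots 0.72 rad clockwise from above from each slot, red lock dots 1.45.
- lock_ring (a joint): Angle, rad, of the interlock ring under the rim, turned by the lid's lugs: 0 at the slots, growing clockwise from above (play of 0.05 rad to the lid). A spring turns ring and lid back to 0 (0.03 N m at 0, 0.14 N m half-way). 0.72 is half-way (green dots); from about 1.0 the lugs meet the lock's spring balls, which click behind them at 1.45.
- goat_whistle: Glossy black clay goat whistle, 115 mm long, 108 mm high, standing on the round platter of the wooden turntable. Origin: centre of its underside. Bystander.
- ocarina: Green ceramic ocarina, 100 mm long, 52 mm high, lying on the ledge. Origin: centre of its underside. Bystander.
- countersink: Steel countersink bit, 56 mm long, 17 mm thick, lying along its x. Origin: middle of its underside. Bystander.
- mouthpiece: Maple whistle mouthpiece, 72 mm long, 22 mm thick, lying along its x. Origin: middle of its underside. Bystander.
- bird_whistle: Small terracotta bird whistle, 90 mm long, 56 mm high. Origin: centre of its underside. Bystander.
- paint_jar: White paint jar with a red cap, 52 mm across, 60 mm high. Origin: centre of its underside. Bystander.

How it is judged:
By the outcome, as a careful person would: the job done as asked, in the order asked, and still so for the second after the job is handed in, while the arm keeps its last pose, push and grip.
It also fails if it takes over 72 s, if anything falls off the work surface, if the arm or the gripper's body presses on something with over 40 N, if the wrist force passes 120 N, or if a joint passes its speed limit or range.

## Working session

There is one attempt and no reset: what is moved stays moved. The work goes in short steps, each a Python script; the robot and the scene stay as the last script left them, time stands still between calls to the robot, and variables do not carry over. Pictures are saved under pics/ and viewed, at most 10 in all, crops included, and the job is handed in when it is done.

```bash
ls; mkdir -p pics; cat > h.py <<'E'
import numpy as np, cv2
from station import robot
def grab(n):
    im,d=robot.grab_frame(n); return im,d
def save(im,f): cv2.imwrite('pics/'+f,cv2.cvtColor(im,cv2.COLOR_RGB2BGR))
def rays(n,uv):
    c=robot.calibration(n); K=np.array(c['mtx'],float)
    dist=np.array([c['k1'],0,0,0,0.])
    return cv2.undistortPoints(np.array(uv,float).reshape(-1,1,2),K,dist).reshape(-1,2)
def toworld(n,uv,depth):
    s=rays(n,uv); depth=np.asarray(depth,float).reshape(-1)
    P=np.c_[s[:,0]*depth,-s[:,1]*depth,-depth]
    E=np.array(robot.calibration(n)['extrinsics']); R,t=E[:3,:3],E[:3,3]
    return (P-t)@R
def atz(n,uv,z):
    s=rays(n,uv); E=np.array(robot.calibration(n)['extrinsics']); R,t=E[:3,:3],E[:3,3]
    d=np.c_[s[:,0],-s[:,1],-np.ones(len(s))]@R; o=-R.T@t
    return o+d*((z-o[2])/d[:,2])[:,None]
def cloud(n,d):
    v,u=np.mgrid[0:d.shape[0],0:d.shape[1]]
    return toworld(n,np.c_[u.ravel(),v.ravel()],d.ravel()).reshape(d.shape+(3,))
E
python3 - <<'E'
from h import *
for n in("scene","top"):
    im,d=grab(n); save(im,n+'0.png'); np.save(n+'0.npy',d)
    c=robot.calibration(n);E=np.array(c['extrinsics']);print(n,np.array(c['mtx']).tolist(),c['k1'],(-E[:3,:3].T@E[:3,3]).round(3))
    C=cloud(n,d)
    for q in("bin","door_hinge","door_bar","lid","mill","mill_mouth","goat_whistle","ocarina","countersink","mouthpiece","bird_whistle","paint_jar"):
        r=robot.tip_of(q,n)[:2]
        for x in r:
            u,v=map(int,np.round(x['point'])); p=C[min(max(v,0),399),min(max(u,0),639)]
            print(n,q,round(x['p'],2),(u,v),p.round(3) if d[v,u]>0 else None)
print(robot.sense()['time_s'])
E
```

```text
pics
station.py
scene [[418.4409075315433, 0.0, 322.20845133409057], [0.0, 418.4409075315433, 195.71655847437697], [0.0, 0.0, 1.0]] -0.05887794623105715 [1.045 0.655 1.469]
scene bin 0.66 (375, 264) [0.588 0.364 0.154]
scene door_bar 0.73 (387, 246) [0.51  0.342 0.15 ]
scene mill 0.58 (286, 168) [ 0.551 -0.187  0.07 ]
scene mill_mouth 0.82 (282, 146) [ 0.513 -0.259  0.111]
scene mill_mouth 0.29 (443, 276) [0.393 0.529 0.039]
scene goat_whistle 0.83 (247, 199) [ 0.765 -0.141  0.117]
scene goat_whistle 0.55 (283, 145) [ 0.504 -0.265  0.105]
scene ocarina 0.58 (238, 174) [ 0.708 -0.315  0.031]
scene countersink 0.41 (281, 113) [ 0.358 -0.489  0.003]
scene countersink 0.17 (443, 276) [0.393 0.529 0.039]
scene mouthpiece 0.37 (260, 128) [ 0.488 -0.472  0.012]
scene bird_whistle 0.56 (239, 172) [ 0.7   -0.318  0.034]
scene bird_whistle 0.52 (438, 276) [0.404 0.517 0.034]
scene paint_jar 0.57 (242, 148) [ 0.612 -0.436  0.004]
scene paint_jar 0.43 (244, 200) [ 0.779 -0.138  0.128]
top [[495.13922741875643, 0.0, 322.93943013883853], [0.0, 495.13922741875643, 199.96188660152987], [0.0, 0.0, 1.0]] 0.007383907209546708 [0.423 0.012 1.699]
top bin 0.91 (233, 210) [0.53  0.301 0.112]
top bin 0.45 (378, 147) [ 0.735 -0.164  0.127]
top door_hinge 0.92 (265, 211) [0.533 0.207 0.034]
top door_bar 0.95 (209, 207) [0.536 0.368 0.155]
top door_bar 0.62 (379, 146) [ 0.739 -0.168  0.125]
top mill 0.85 (395, 217) [ 0.512 -0.221  0.1  ]
top mill_mouth 0.64 (401, 212) [ 0.527 -0.238  0.116]
top goat_whistle 0.65 (377, 148) [ 0.735 -0.162  0.114]
top ocarina 0.71 (428, 164) [ 0.694 -0.341  0.049]
top ocarina 0.22 (267, 214) [0.523 0.201 0.029]
top countersink 0.38 (468, 254) [ 0.392 -0.484 -0.   ]
top mouthpiece 0.6 (466, 229) [ 0.477 -0.474  0.017]
top bird_whistle 0.62 (169, 253) [0.391 0.524 0.038]
top bird_whistle 0.46 (404, 213) [ 0.524 -0.249  0.107]
top paint_jar 0.57 (459, 186) [ 0.62  -0.444  0.049]
1.3
```

```bash
python3 - <<'E'
import cv2
a=cv2.imread('pics/top0.png')[110:310,130:480]; cv2.imwrite('pics/t0.png',cv2.resize(a,None,fx=2.25,fy=2.25,interpolation=cv2.INTER_CUBIC))
a=cv2.imread('pics/scene0.png')[80:330,180:480]; cv2.imwrite('pics/s0.png',cv2.resize(a,None,fx=2.4,fy=2.4,interpolation=cv2.INTER_CUBIC))
E
```

```text
(no output)
```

View pics/t0.png

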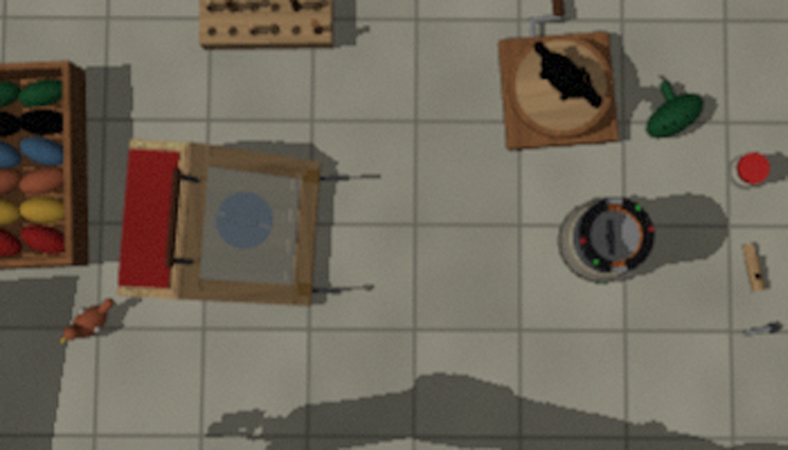

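View pics/s0.png

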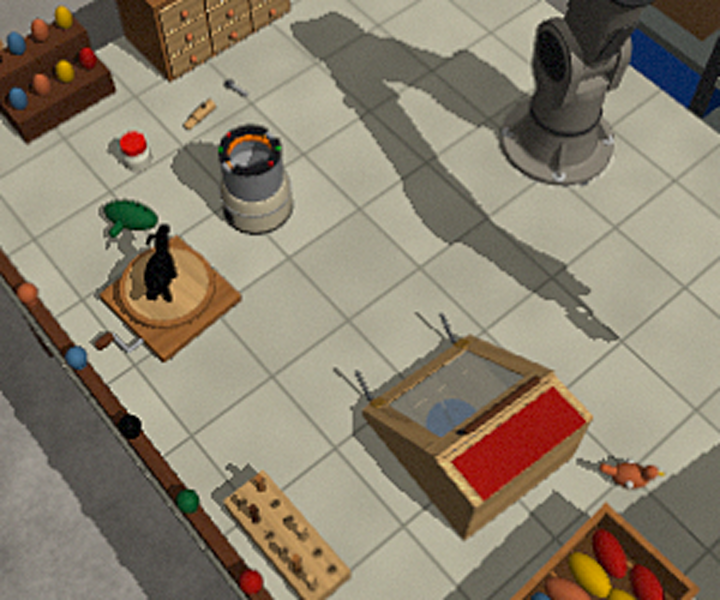

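The top view shows the bin at left with its front to the right (crop 320, 235), its red roof at (150, 220) and the blue lid under the pane at (245, 220). The mill rim is at (617, 235), with slots near 12 and 6 o'clock, green dots at (638, 207) and (597, 262), and red dots at (651, 229) and (584, 241). The scene view agrees. Next I'll measure these precisely.

```bash
python3 - <<'E'
from h import *
from scipy.optimize import least_squares
for n in("top","scene"):
    im=cv2.cvtColor(cv2.imread(f'pics/{n}0.png'),cv2.COLOR_BGR2RGB); d=np.load(n+'0.npy'); C=cloud(n,d)
    hsv=cv2.cvtColor(im,cv2.COLOR_RGB2HSV); H,S,V=[hsv[...,i].astype(int) for i in range(3)]
    ok=d>0
    # floor check
    m=ok&(abs(C[...,0]-.45)<.05)&(abs(C[...,1])<.08); print(n,'floor z',np.median(C[m][:,2]).round(4))
    # mill rim
    near=np.hypot(C[...,0]-.517,C[...,1]+.235)<.09
    rim=near&ok&(abs(C[...,2]-.165)<.008); P=C[rim]
    print('rim n',len(P),'z',np.median(P[:,2]).round(4))
    f=lambda q:np.hypot(P[:,0]-q[0],P[:,1]-q[1])-.044
    q=least_squares(f,[.517,-.235],loss='soft_l1',f_scale=.004).x; print('rim centre',q.round(4))
    v,u=np.mgrid[0:400,0:640]; W=atz(n,np.c_[u.ravel(),v.ravel()],.165).reshape(400,640,3)
    r=np.hypot(W[...,0]-q[0],W[...,1]-q[1])
    for nm,mk in(('green',(H>45)&(H<80)&(S>120)&(r<.056)&(r>.03)),('red',((H<6)|(H>174))&(S>150)&(r<.056)&(r>.03))):
        k,l,st,ce=cv2.connectedComponentsWithStats(mk.astype(np.uint8))
        for i in range(1,k):
            p=atz(n,[ce[i]],.165)[0]; print(nm,st[i,4],p.round(4),'r',np.hypot(*(p[:2]-q)).round(4),'az',np.degrees(np.arctan2(p[1]-q[1],p[0]-q[0])).round(1))
    # roof
    rf=((H<8)|(H>172))&(S>120)&ok&(abs(C[...,2]-.16)<.012)&(C[...,1]>.2)
    (c,s,a)=cv2.minAreaRect(C[rf][:,:2].astype(np.float32)*1000)
    print('roof',np.round(c,1),np.round(s,1),round(a,2),'z',np.median(C[rf][:,2]).round(4))
    k=atz(n,np.c_[u[rf],v[rf]],.16)[:,:2].astype(np.float32)*1000; print('roof atz',cv2.minAreaRect(k))
    for qn,z in(("door_bar",.206),("door_hinge",.02),("bin",0),("mill_mouth",.165),("mill",0),("lid",.012)):
        for x in robot.tip_of(qn,n)[:1]: print(qn,round(x['p'],2),np.round(x['point'],1),atz(n,[x['point']],z)[0].round(4))
    print('lid look',robot.look_for('lid',n)[:2])
    bl=(H>95)&(H<125)&(S>50)&(abs(C[...,0]-.53)<.12)&(abs(C[...,1]-.28)<.12); print('blue',bl.sum(),atz(n,np.c_[u[bl],v[bl]],.033).mean(0).round(4), np.ptp(atz(n,np.c_[u[bl],v[bl]],.033),axis=0).round(3),'depth z',np.median(C[bl][:,2]).round(3))
E
```

```text
top floor z 0.0006
rim n 422 z 0.165
rim centre [ 0.5191 -0.2365]
green 8 [ 0.5546 -0.2675  0.165 ] r 0.0472 az -41.0
green 10 [ 0.4808 -0.2098  0.165 ] r 0.0467 az 145.2
red 6 [ 0.5271 -0.2846  0.165 ] r 0.0488 az -80.5
red 8 [ 0.5095 -0.193   0.165 ] r 0.0445 az 102.4
roof [537.4 408.6] [ 71.9 189.4] 87.39 z 0.1626
roof atz ((537.3108520507812, 408.89361572265625), (70.81602478027344, 189.14804077148438), 87.05224609375)
door_bar 0.95 [208.9 207.1] [0.5325 0.3566 0.206 ]
door_hinge 0.92 [265.  210.8] [0.5346 0.2087 0.02  ]
bin 0.91 [233.3 210.2] [0.5374 0.32   0.    ]
mill_mouth 0.64 [400.8 212. ] [ 0.5237 -0.2297  0.165 ]
mill 0.85 [394.9 216.7] [ 0.5182 -0.2353  0.    ]
lid look [{'point': [236.0, 213.7], 'p': 0.21}]
blue 11 [0.5559 0.3027 0.033 ] [0.081 0.116 0.   ] depth z 0.101
scene floor z 0.0001
rim n 239 z 0.1644
rim centre [ 0.5163 -0.235 ]
green 6 [ 0.5534 -0.2655  0.165 ] r 0.048 az -39.4
green 5 [ 0.4802 -0.2075  0.165 ] r 0.0454 az 142.7
red 5 [ 0.5244 -0.2817  0.165 ] r 0.0474 az -80.2
red 6 [ 0.5087 -0.1901  0.165 ] r 0.0455 az 99.6
roof [535.5 409.1] [ 72.5 192.4] 86.65 z 0.1615
roof atz ((535.4955444335938, 409.3952941894531), (70.67244720458984, 189.825927734375), 86.88054656982422)
door_bar 0.73 [387.3 246.5] [0.5333 0.3571 0.206 ]
bin 0.66 [374.9 264.1] [0.5351 0.33   0.    ]
mill_mouth 0.82 [282. 146.] [ 0.5336 -0.2229  0.165 ]
mill 0.58 [285.8 168.4] [ 0.5283 -0.2278  0.    ]
lid look []
blue 159 [0.5416 0.2846 0.033 ] [0.073 0.059 0.   ] depth z 0.121
```

```bash
python3 - <<'E'
from h import *
a=np.radians(87); ex=np.array([np.cos(a),np.sin(a)]); ey=np.array([-ex[1],ex[0]]); o=np.array([.534,.328])
for n in("top","scene"):
    im=cv2.cvtColor(cv2.imread(f'pics/{n}0.png'),cv2.COLOR_BGR2RGB); d=np.load(n+'0.npy'); C=cloud(n,d)
    B=np.stack([(C[...,:2]-o)@ex,(C[...,:2]-o)@ey],-1)*1000; z=C[...,2]*1000
    near=(abs(B[...,0])<180)&(abs(B[...,1])<130)&(d>0)
    hi=near&(z>185); print(n,'high',hi.sum(),np.median(z[hi]),np.percentile(B[hi],[5,50,95],axis=0).round(1).tolist())
    rf=near&(abs(z-160)<6)&(B[...,0]>20); print('top plane x',np.percentile(B[rf][:,0],[1,5,95,99]).round(1),'y',np.percentile(B[rf][:,1],[1,5,95,99]).round(1))
    v,u=np.mgrid[0:400,0:640]; W=atz(n,np.c_[u.ravel(),v.ravel()],.206).reshape(400,640,3)
    G=np.stack([(W[...,:2]-o)@ex,(W[...,:2]-o)@ey],-1)*1000
    g=im.max(-1).astype(int)
    # brightness profile along x at bar height
    print('prof',[(x,int(np.median(g[(abs(G[...,0]-x)<2)&(abs(G[...,1])<40)]))) for x in range(10,70,4)])
    dk=(g<60)&(abs(G[...,0]-35)<25)&(abs(G[...,1])<60); P=W[dk]; 
    if dk.sum()>10:
        k=cv2.fitLine(P[:,:2].astype(np.float32),cv2.DIST_HUBER,0,1e-4,1e-4).ravel(); print('bar',dk.sum(),np.degrees(np.arctan2(k[1],k[0])).round(2),P.mean(0).round(4),G[dk].mean(0).round(1),np.ptp(G[dk],axis=0).round())
E
```

```text
top high 199 210.95014884041368 [[29.1, -60.0], [34.5, 0.6], [41.4, 60.1]]
top plane x [ 20.4  23.7 112.2 115.9] y [-107.2  -99.9   99.5  106.3]
prof [(10, 97), (14, 97), (18, 96), (22, 116), (26, 122), (30, 89), (34, 40), (38, 54), (42, 87), (46, 111), (50, 111), (54, 111), (58, 110), (62, 111), (66, 111)]
bar 128 -1.74 [0.5369 0.3595 0.206 ] [31.6 -1.3] [ 28. 118.]
scene high 136 211.1531512593915 [[33.1, -58.1], [38.8, -2.4], [43.2, 57.5]]
top plane x [ 23.2  33.6 113.1 116.1] y [-105.7  -98.9  100.3  108. ]
prof [(10, 120), (14, 120), (18, 120), (22, 117), (26, 120), (30, 89), (34, 64), (38, 82), (42, 98), (46, 175), (50, 179), (54, 197), (58, 153), (62, 153), (66, 155)]
bar 20 -3.06 [0.5323 0.3608 0.206 ] [32.7  3.5] [  4. 113.]
```

```bash
cat >> h.py <<'E'
BO=np.array([.5338,.3235]); BY=87.; A=np.radians(BY); EX=np.array([np.cos(A),np.sin(A)]); EY=np.array([-EX[1],EX[0]])
def binw(x,y,z): return np.r_[BO+x*EX+y*EY,z]
RB=[180,0,BY-90]
def bar(th,off=0):
    f=np.arctan2(186,165)+th; r=.2486
    return binw(-.125+r*np.cos(f),0,.020+r*np.sin(f)-.019+off)
def st(): 
    s=robot.sense(); print(round(s['time_s'],2),np.round(s['tool_pos'],4),np.round(s['eef_rot'],1),'F',np.round(s['contact_force'],1),'T',np.round(s['torque'],2),'gap',round(s['finger_gap'],3),round(s['gripper_force'],1)); return s
E
python3 - <<'E'
from h import *
st()
p=robot.sense()['tool_pos']; robot.line_to([p[0],p[1],.29],velocity=.2)
robot.gripper_to(.45,25)
robot.move_to(bar(0,.08),RB); st()
print(robot.line_to(bar(0),velocity=.12,f_stop=8)); st()
robot.gripper_to(0,25); st()
E
```

```text
2.0 [0.1765 0.5209 0.2313] [180.    0.  161.3] F [-0.1 -0.1  0.6] T [-0.01 -0.03 -0.04] gap 1.004 0.0
4.72 [0.5352 0.3645 0.2669] [-180.     0.    -2.9] F [-0.3 -0.3  0.3] T [ 0.01 -0.   -0.01] gap 0.449 0.0
False
5.53 [0.5364 0.3637 0.1879] [-1.799e+02 -1.000e-01 -3.000e+00] F [-0.5  0.5  0.4] T [-0.01 -0.05 -0.04] gap 0.446 0.0
5.88 [0.5365 0.3631 0.1882] [-1.8e+02 -1.0e-01 -3.0e+00] F [-0.8 -1.5  3.5] T [-0.27  0.15 -0.02] gap 0.13 24.7
```

```bash
python3 - <<'E'
from h import *
for th in np.linspace(0,1.57,9)[1:]:
    b=robot.line_to(bar(th),velocity=.15,f_stop=30); s=st()
    if b: print('stop',th); break
E
```

```text
6.36 [0.5345 0.3259 0.2165] [-1.798e+02 -1.000e-01 -3.000e+00] F [2.1 3.9 2.9] T [ 0.78 -0.4  -0.  ] gap 0.129 24.7
6.83 [0.532  0.2805 0.2365] [-1.799e+02 -1.000e-01 -3.000e+00] F [1.5 2.5 6.3] T [ 0.59 -0.24 -0.03] gap 0.133 25.5
7.31 [0.5293 0.2327 0.247 ] [180.  -0.  -3.] F [2.4 1.4 4.6] T [ 0.21 -0.36 -0.01] gap 0.131 26.0
7.78 [0.5266 0.1845 0.249 ] [-180.    0.   -3.] F [0.6 0.4 3.9] T [-0.01 -0.15 -0.05] gap 0.129 26.1
8.26 [0.5238 0.1366 0.2415] [180.   0.  -3.] F [-0.5 -1.3  5.1] T [-0.15  0.05 -0.08] gap 0.129 26.2
8.73 [0.5213 0.0912 0.2247] [ 1.8e+02  1.0e-01 -2.9e+00] F [-0.9 -2.6  5. ] T [-0.35  0.35 -0.08] gap 0.126 26.3
9.21 [0.519  0.0498 0.1992] [ 1.8e+02  1.0e-01 -2.9e+00] F [-2.  -1.1  2.8] T [-0.36  0.49 -0.04] gap 0.13 26.5
9.68 [0.517  0.014  0.1662] [ 1.8e+02  1.0e-01 -2.9e+00] F [-3.  -2.2  1.1] T [-0.36  0.59 -0.04] gap 0.131 26.6
```

Smooth. I'll release the bar, rise, and look at the lid.

```bash
python3 - <<'E'
from h import *
robot.gripper_to(.45); p=robot.sense()['tool_pos']; robot.line_to([p[0],p[1],.33],velocity=.25); st()
for n in("top","scene"):
    im,d=grab(n); save(im,n+'1.png'); np.save(n+'1.npy',d)
    for q,z in(("lid",.012),("door_bar",.18)):
        for x in robot.tip_of(q,n)[:2]: print(n,q,round(x['p'],2),np.round(x['point'],1),atz(n,[x['point']],z)[0].round(4))
    C=cloud(n,d); hsv=cv2.cvtColor(im,cv2.COLOR_RGB2HSV); H,S,V=[hsv[...,i].astype(int) for i in range(3)]
    m=(H>95)&(H<125)&(S>90)&(d>0)&(abs(C[...,0]-.53)<.1)&(abs(C[...,1]-.28)<.12)
    P=C[m]; print('blue',m.sum(),np.percentile(P[:,2],[2,25,50,75,98]).round(3))
    if m.sum()>20:
        hi=P[P[:,2]>.051]; print('hi',len(hi),hi.mean(0).round(4),[np.round(k,1) for k in cv2.minAreaRect(hi[:,:2].astype(np.float32)*1000)])
        lo=P[P[:,2]<.042]; print('lo',len(lo),lo.mean(0).round(4),np.median(lo[:,2]).round(4),[np.round(k,1) for k in cv2.minEnclosingCircle(lo[:,:2].astype(np.float32)*1000)])
a=cv2.imread('pics/top1.png')[150:270,170:350]; b=cv2.imread('pics/scene1.png')[170:320,280:480]
a=cv2.resize(a,(600,400),interpolation=3)[:,:400]; b=cv2.resize(b,(533,400),interpolation=3)[:,:400]
cv2.imwrite('pics/ts1.png',np.hstack([a,b]))
E
```

```text
10.87 [0.5173 0.0143 0.3288] [ 1.8e+02  1.0e-01 -3.0e+00] F [ 0.1  0.6 -1.1] T [-0.04  0.01 -0.01] gap 0.45 0.0
top lid 0.91 [239.9 204.8] [0.5552 0.2957 0.012 ]
top door_bar 0.55 [267.1 213.5] [0.5157 0.1834 0.18  ]
blue 462 [0.026 0.031 0.034 0.038 0.063]
hi 61 [0.5455 0.2986 0.0596] [array([546. , 299.4]), array([44.6, 14.1]), np.float64(74.1)]
lo 396 [0.5441 0.2971 0.0331] 0.0333 [array([544.9, 298.2]), np.float64(41.5)]
scene lid 0.9 [369.5 260.4] [0.5446 0.3091 0.012 ]
scene door_bar 0.92 [321.1 177.1] [ 0.5155 -0.0049  0.18  ]
blue 352 [0.027 0.031 0.034 0.038 0.063]
hi 49 [0.5435 0.302  0.0604] [array([543.1, 301.1]), array([46.1, 16.2]), np.float64(74.1)]
lo 290 [0.5461 0.2995 0.0331] 0.0331 [array([543.8, 299.3]), np.float64(43.3)]
```

View pics/ts1.png

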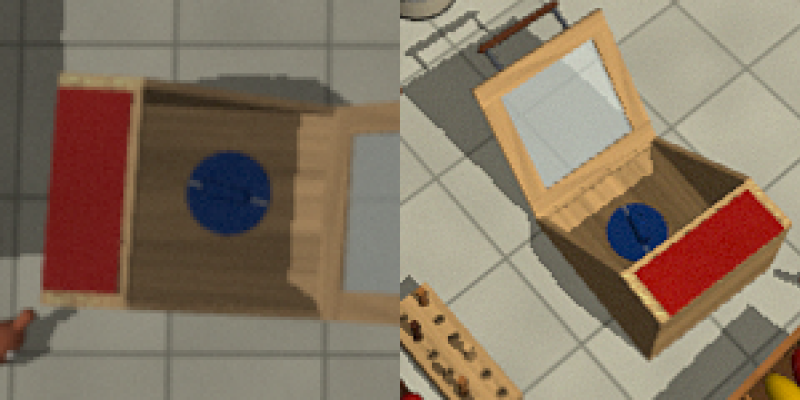

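Door is open. The lid is at about (0.5445, 0.299), its bar along az ≈75°, with the white marks at crop (195, 185) and (262, 202). Next I'll refine the axis with a disc fit and the white marks, check the IK, and grasp.

```bash
python3 - <<'E'
from h import *
c0=np.array([.5445,.2988]); az=[];cs=[]
for n in("top","scene"):
    im=cv2.cvtColor(cv2.imread(f'pics/{n}1.png'),cv2.COLOR_BGR2RGB)
    v,u=np.mgrid[0:400,0:640]; W=atz(n,np.c_[u.ravel(),v.ravel()],.033).reshape(400,640,3)
    hsv=cv2.cvtColor(im,cv2.COLOR_RGB2HSV); H,S=hsv[...,0].astype(int),hsv[...,1].astype(int)
    r=np.hypot(W[...,0]-c0[0],W[...,1]-c0[1])
    w=(r>.026)&(r<.042)&(S<100)&(im.min(-1)>50)
    k,l,s,ce=cv2.connectedComponentsWithStats(w.astype(np.uint8))
    for i in range(1,k):
        p=atz(n,[ce[i]],.033)[0]; print(n,s[i,4],p.round(4),np.degrees(np.arctan2(*(p[:2]-c0)[::-1])).round(1))
    b=((H>95)&(H<128)&(S>90)&(r<.06)).astype(np.uint8)
    ct=max(cv2.findContours(b,cv2.RETR_EXTERNAL,cv2.CHAIN_APPROX_NONE)[0],key=cv2.contourArea)
    Q=atz(n,ct.reshape(-1,2),.033)[:,:2]; print(n,'ellipse(mm)',[np.round(x,1) for x in cv2.fitEllipse((Q*1000).astype(np.float32))])
J=[]
for a in(74.7,-105.3):
    for nm,p,y in(('grasp',[.5445,.299,.036],a),('place',[.517,-.2375,.174],3.2 if a>0 else -176.8),('end',[.517,-.2375,.174],-38 if a>0 else 142)):
        j=robot.inverse_kinematics(p,[180,0,y]); print(a,nm,None if j is None else np.round(j,1))
E
```

```text
top 7 [0.5541 0.3347 0.033 ] 75.1
top 7 [0.5356 0.266  0.033 ] -105.1
top 1 [0.5323 0.3386 0.033 ] 107.0
top ellipse(mm) [array([544.7, 298.3]), array([76.6, 80.8]), np.float64(72.4)]
scene 5 [0.5339 0.2649 0.033 ] -107.4
scene 1 [0.5227 0.2637 0.033 ] -121.8
scene 1 [0.5141 0.2709 0.033 ] -137.4
scene 5 [0.553  0.2593 0.033 ] -77.9
scene 5 [0.5752 0.2718 0.033 ] -41.3
scene 1 [0.5296 0.3358 0.033 ] 111.9
scene 3 [0.5508 0.3282 0.033 ] 77.9
scene 1 [0.5379 0.334  0.033 ] 100.7
scene ellipse(mm) [array([544.1, 299. ]), array([72.2, 84.4]), np.float64(92.3)]
74.7 grasp [-44.9  36.8  21.8  89.3 -15.4  56.9 -33.8]
74.7 place [ -9.7  27.3  46.9  90.1 -20.7  71.6 -46.2]
74.7 end [-12.8  29.   52.1  90.2 -23.6  72.5 -84.9]
-105.3 grasp [  5.8  51.7 -62.   87.   47.4  70.3 101.1]
-105.3 place [ 62.8  35.1 -61.7  87.2  31.4  76.6  91.3]
-105.3 end [  4.3  23.3  25.7  89.6 -10.5  69.6  83.9]
```

```bash
python3 - <<'E'
from h import *
L=[.5446,.2993]; O=[180,0,75]
robot.move_to([*L,.26],O); robot.gripper_to(.5,30); st()
robot.line_to([*L,.07],velocity=.15,f_stop=8)
print(robot.line_to([*L,.036],velocity=.08,f_stop=6)); st()
robot.gripper_to(0,30); st(); robot.gripper_to(0,90); st()
robot.line_to([*L,.075],velocity=.1); st()
robot.line_to([*L,.30],velocity=.2); st()
E
```

```text
12.53 [0.5453 0.2977 0.2608] [179.9  -0.   74.8] F [0.2 0.3 0.6] T [-0.01  0.03 -0.02] gap 0.5 0.0
False
14.52 [0.5443 0.2991 0.0354] [-180.    0.   75.] F [-0.3  0.3  0.2] T [-0.06 -0.04  0.01] gap 0.499 0.0
14.88 [0.5451 0.2996 0.0367] [ 1.799e+02 -1.000e-01  7.500e+01] F [ 1.2 -0.2  1.6] T [ 0.03 -0.    0.01] gap 0.161 30.0
15.09 [0.5454 0.2997 0.0368] [ 1.799e+02 -1.000e-01  7.500e+01] F [-0.1  0.3  4.1] T [ 0.01 -0.01 -0.  ] gap 0.143 88.9
15.63 [0.5442 0.2991 0.0747] [-180.    0.   75.] F [ 0.1  0.8 -2. ] T [ 0.06  0.01 -0.02] gap 0.144 88.1
16.91 [0.5439 0.2991 0.2985] [-1.799e+02  1.000e-01  7.500e+01] F [ 0.2 -0.2 -1.4] T [ 0.01 -0.02  0.03] gap 0.145 88.1
```

```bash
python3 - <<'E'
from h import *
M=[.5172,-.2373]; O=[180,0,3.2]
robot.move_to([*M,.30],O); robot.line_to([*M,.235],velocity=.15); s=st()
p=s['tool_pos']
for n in("scene","top"):
    im,d=grab(n); save(im,n+'2.png'); np.save(n+'2.npy',d)
    C=cloud(n,d); hsv=cv2.cvtColor(im,cv2.COLOR_RGB2HSV); H,S=hsv[...,0].astype(int),hsv[...,1].astype(int)
    zt=p[2]-.003
    m=((H>95)&(H<128)&(S>90)&(d>0)&(np.hypot(C[...,0]-p[0],C[...,1]-p[1])<.07)&(C[...,2]>.19)); P=C[m]
    print(n,m.sum(),P.mean(0).round(4),np.percentile(P[:,2],[5,50,95]).round(3))
    ct=np.vstack(cv2.findContours(m.astype(np.uint8),cv2.RETR_EXTERNAL,cv2.CHAIN_APPROX_NONE)[0]).reshape(-1,2)
    Q=atz(n,ct,zt)[:,:2]; (c,r)=cv2.minEnclosingCircle((Q*1000).astype(np.float32)); print('circle',np.round(c,1),round(r,1))
a=cv2.imread('pics/scene2.png')[70:220,200:350]; b=cv2.imread('pics/top2.png')[150:270,340:460]
cv2.imwrite('pics/ts2.png',np.hstack([cv2.resize(a,(400,400),interpolation=3),cv2.resize(b,(400,400),interpolation=3)]))
E
```

```text
19.43 [ 0.5177 -0.2371  0.2355] [180.   -0.    3.3] F [ 0.5 -0.6 -0.8] T [-0.04 -0.05  0.01] gap 0.141 88.1
scene 280 [ 0.526  -0.2242  0.2548] [0.226 0.233 0.386]
circle [ 441.1 -376.1] 208.8
top 78 [ 0.5365 -0.2072  0.2721] [0.228 0.235 0.394]
circle [ 529.7 -216.8] 33.6
```

View pics/ts2.png

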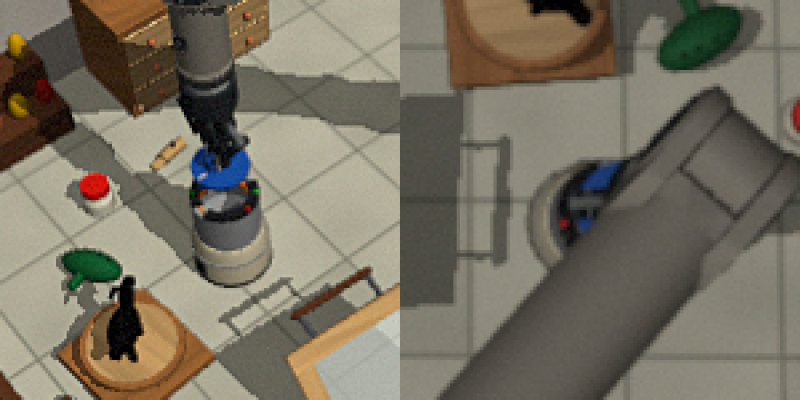

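The scene view shows the lid level over the mill mouth, with the disc at crop (222, 168) and the rim at (225, 200). Lowering it with a force stop, and a small search if it catches.

```bash
python3 - <<'E'
from h import *
M=np.array([.5172,-.2373]); a=np.radians(3.2); ex=np.array([np.cos(a),np.sin(a)]); ey=np.array([-ex[1],ex[0]])
robot.line_to([*M,.195],velocity=.12)
ok=False
for dx,dy in [(0,0),(2,0),(-2,0),(0,2),(0,-2),(2,2),(-2,-2),(2,-2),(-2,2)]:
    p=M+ex*dx/1000+ey*dy/1000
    robot.line_to([*p,.193],velocity=.1)
    b=robot.line_to([*p,.1745],velocity=.05,f_stop=8); s=st(); print(dx,dy,b)
    if s['tool_pos'][2]<.178: ok=True;break
    if s['time_s']>34: break
print(ok)
E
```

```text
20.66 [ 0.5173 -0.2372  0.1748] [-180.     0.     3.2] F [0.3 0.4 3.6] T [ 0.02 -0.11  0.01] gap 0.144 88.8
0 0 True
True
```

```bash
python3 - <<'E'
from h import *
robot.gripper_to(.5,25); p=robot.sense()['tool_pos']
robot.line_to([p[0],p[1],.25],velocity=.25); 
robot.move_to(bar(1.6,.07),RB); s=st()
for n in("top","scene"):
    im,d=grab(n); save(im,n+'3.png'); np.save(n+'3.npy',d)
    C=cloud(n,d); hsv=cv2.cvtColor(im,cv2.COLOR_RGB2HSV); H,S=hsv[...,0].astype(int),hsv[...,1].astype(int)
    m=((H>95)&(H<128)&(S>90)&(d>0)&(np.hypot(C[...,0]-.517,C[...,1]+.237)<.07)); P=C[m]; lo=P[P[:,2]<.18]; hi=P[P[:,2]>.19]
    print(n,'disc z',np.median(lo[:,2]).round(4),len(lo),'bar',[np.round(k,1) for k in cv2.minAreaRect(hi[:,:2].astype(np.float32)*1000)],hi[:,2].mean().round(4))
    v,u=np.nonzero(m&(C[...,2]<.18)); ct=np.c_[u,v]; ct=ct[cv2.convexHull(ct.astype(np.int32),returnPoints=False).ravel()]
    print('disc circle',[np.round(k,1) for k in cv2.minEnclosingCircle((atz(n,ct,.171)[:,:2]*1000).astype(np.float32))])
print(robot.line_to(bar(1.6),velocity=.12,f_stop=8)); st()
robot.gripper_to(0,25); st()
a=cv2.imread('pics/scene3.png')[90:250,230:430]; b=cv2.imread('pics/top3.png')[170:250,360:440]
cv2.imwrite('pics/ts3.png',np.hstack([cv2.resize(a,(500,400),interpolation=3)[:,:400],cv2.resize(b,(400,400),interpolation=3)]))
E
```

```text
22.48 [0.517  0.0063 0.2303] [179.9   0.   -3.1] F [ 0.7 -1.  -0.2] T [-0.06 -0.   -0.02] gap 0.501 0.0
top disc z 0.1709 546 bar [array([ 518.6, -234.9]), array([43.3, 13.8]), np.float64(4.9)] 0.1985
disc circle [array([ 517.2, -237.1]), np.float64(48.7)]
scene disc z 0.1702 254 bar [array([ 517.3, -232.9]), array([47.2, 18.6]), np.float64(10.0)] 0.1978
disc circle [array([ 518.5, -228.6]), np.float64(49.8)]
False
23.31 [0.5179 0.0077 0.1611] [ 1.8e+02 -1.0e-01 -3.0e+00] F [ 0.3  0.  -0.3] T [-0.01 -0.04 -0.03] gap 0.502 0.0
23.68 [0.5179 0.0074 0.1613] [ 1.8e+02 -1.0e-01 -3.0e+00] F [ 0.1 -1.5  3.8] T [-0.39 -0.01 -0.01] gap 0.128 24.7
```

View pics/ts3.png

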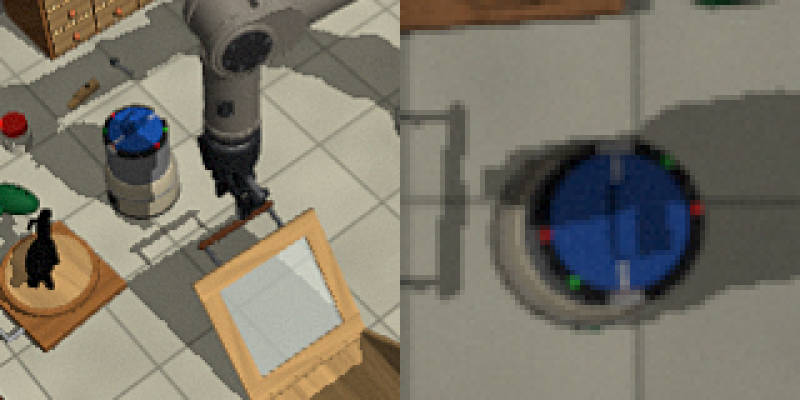

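The lid is seated: disc top at 0.171, flat, with the white lines at (617, 163) and (623, 272) on the slots. The bar is gripped, so now I'll swing the door shut.

```bash
python3 - <<'E'
from h import *
for th in np.linspace(1.6,0,9)[1:]:
    b=robot.line_to(bar(th),velocity=.15,f_stop=30 if th>.1 else 15); s=st()
    if b: print('stop',th); break
E
```

```text
24.17 [0.5199 0.0421 0.1965] [ 1.799e+02 -1.000e-01 -3.000e+00] F [-0.2 -4.6  4. ] T [-1.06  0.03 -0.  ] gap 0.129 24.5
24.65 [0.5222 0.0841 0.2236] [ 1.799e+02 -1.000e-01 -3.000e+00] F [ 0.2 -4.8  6.9] T [-0.98  0.06  0.05] gap 0.127 25.3
25.13 [0.5248 0.1326 0.2413] [-179.9   -0.2   -2.9] F [ 1.3 -1.8  5. ] T [-0.38 -0.35 -0.08] gap 0.128 25.8
25.62 [0.5273 0.1813 0.2492] [-180.    -0.2   -2.9] F [ 5.2 -1.5  2.6] T [-0.24 -0.93 -0.06] gap 0.123 25.8
26.1 [0.5298 0.2305 0.2475] [-1.8e+02 -1.0e-01 -3.0e+00] F [ 4.6 -0.4  2.9] T [-0.17 -1.01 -0.02] gap 0.128 25.8
26.58 [0.5323 0.2796 0.2357] [ 1.8e+02 -1.0e-01 -2.9e+00] F [ 4.9 -0.3  2.1] T [-0.04 -1.18  0.06] gap 0.126 25.9
27.07 [0.5344 0.3248 0.2145] [ 1.8e+02 -1.0e-01 -2.9e+00] F [5.4 0.1 0.8] T [ 0.01 -1.27  0.02] gap 0.127 25.9
27.45 [0.5362 0.363  0.1856] [ 1.797e+02 -1.000e-01 -2.900e+00] F [-1.1 -1.7  4.5] T [-0.17  0.23 -0.04] gap 0.13 26.7
stop 0.0
```

```bash
python3 - <<'E'
from h import *
robot.gripper_to(.45,25); p=robot.sense()['tool_pos']; robot.line_to([p[0],p[1],.29],velocity=.25)
M=[.5173,-.2372]; robot.move_to([*M,.26],[180,0,3.2]); robot.gripper_to(.5); st()
im,d=grab("scene"); save(im,'scene4.png'); C=cloud("scene",d)
B=(C[...,:2]-BO)@EX*1000; Y=(C[...,:2]-BO)@EY*1000; hi=(abs(B)<180)&(abs(Y)<60)&(C[...,2]>.19)&(C[...,2]<.23)&(d>0); print('bar',hi.sum(),np.median(B[hi]).round(1),np.median(C[hi][:,2]).round(4))
robot.line_to([*M,.205],velocity=.15,f_stop=8)
print(robot.line_to([*M,.1752],velocity=.06,f_stop=6)); st()
robot.gripper_to(0,30); robot.gripper_to(0,100); st()
for a in np.linspace(0,42.5,8)[1:]:
    robot.move_to([*M,.175],[180,0,3.2-a]); s=st()
    if abs(s['torque'][2])>1 or np.linalg.norm(s['contact_force'])>25: print('high');break
a=cv2.imread('pics/scene4.png')[90:330,230:430]; cv2.imwrite('pics/s4.png',cv2.resize(a,(500,600),interpolation=3))
E
```

```text
30.76 [ 0.5177 -0.2365  0.2599] [-180.     0.     3.3] F [ 0.3 -0.1 -0.2] T [ 0.01 -0.01  0.04] gap 0.498 0.0
bar 126 43.2 0.2103
False
31.98 [ 0.5173 -0.2373  0.1751] [180.    0.    3.2] F [-0.5  0.4  0.2] T [-0.   -0.02 -0.01] gap 0.5 0.0
32.55 [ 0.5177 -0.2376  0.1759] [ 1.8e+02 -1.0e-01  3.2e+00] F [-0.1  0.2  4.6] T [0.04 0.03 0.02] gap 0.143 99.5
32.8 [ 0.5177 -0.2381  0.1759] [ 1.799e+02 -1.000e-01 -2.900e+00] F [0.7 0.4 4.3] T [-0.08  0.01 -0.13] gap 0.142 99.6
33.05 [ 0.5174 -0.2387  0.1759] [ 1.799e+02 -1.000e-01 -9.000e+00] F [ 0.9 -1.7  5.4] T [-0.23  0.12 -0.1 ] gap 0.144 99.6
33.3 [ 0.5171 -0.2391  0.1759] [ 1.798e+02 -1.000e-01 -1.510e+01] F [-0.6 -1.9  5.2] T [-0.33  0.15 -0.07] gap 0.144 99.6
33.55 [ 0.5169 -0.2393  0.1759] [ 1.798e+02 -1.000e-01 -2.110e+01] F [-1.2 -2.4  4.9] T [-0.41  0.17  0.  ] gap 0.137 99.6
33.8 [ 0.5166 -0.2394  0.1759] [ 1.798e+02 -1.000e-01 -2.720e+01] F [-0.9 -2.   5.4] T [-0.4   0.3   0.02] gap 0.143 99.6
34.05 [ 0.5164 -0.2394  0.1759] [ 1.798e+02 -1.000e-01 -3.330e+01] F [-1.8 -3.   4.7] T [-0.42  0.33 -0.06] gap 0.137 99.6
34.3 [ 0.5162 -0.2395  0.1759] [ 1.798e+02 -1.000e-01 -3.940e+01] F [-2.2 -2.2  5.8] T [-0.43  0.46 -0.01] gap 0.14 99.7
```

View pics/s4.png

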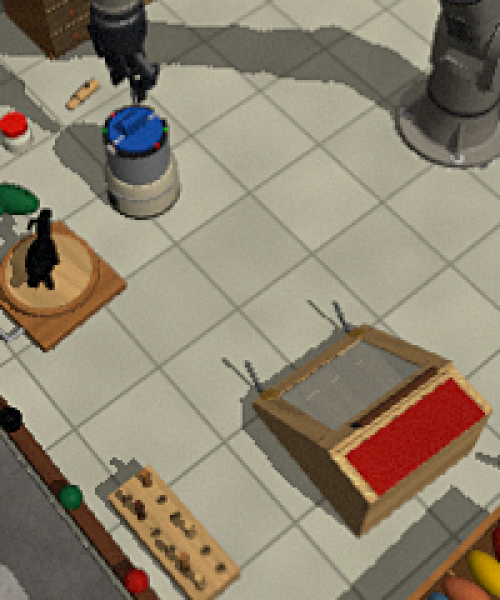

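The door is shut, with the panel down and the bar above the roof at crop (400, 400). Checking the twist angle next.

```bash
python3 - <<'E'
from h import *
st(); im,d=grab("scene"); save(im,'scene5.png'); im2,d2=grab("top"); save(im2,'top5.png')
n="scene"; v,u=np.mgrid[0:400,0:640]; c=np.array([.5167,-.2362])
for n,i in(("scene",im),("top",im2)):
    hsv=cv2.cvtColor(i,cv2.COLOR_RGB2HSV); H,S=hsv[...,0].astype(int),hsv[...,1].astype(int)
    W=atz(n,np.c_[u.ravel(),v.ravel()],.171).reshape(400,640,3); r=np.hypot(W[...,0]-c[0],W[...,1]-c[1])
    for nm,mk,z in(('white',(r>.022)&(r<.043)&(S<110)&(i.min(-1)>75),.171),('green',(H>45)&(H<80)&(S>120)&(r<.056),.165),('red',((H<6)|(H>174))&(S>150)&(r<.056),.165)):
        k,l,s,ce=cv2.connectedComponentsWithStats(mk.astype(np.uint8))
        for j in range(1,k):
            p=atz(n,[ce[j]],z)[0]; print(n,nm,s[j,4],ce[j].round(),np.hypot(*(p[:2]-c)).round(4),'az',np.degrees(np.arctan2(p[1]-c[1],p[0]-c[0])).round(1))
a=cv2.imread('pics/scene5.png')[120:180,255:315]; b=cv2.imread('pics/top5.png')[180:240,370:430]
cv2.imwrite('pics/ts5.png',np.hstack([cv2.resize(a,(400,400),interpolation=3),cv2.resize(b,(400,400),interpolation=3)]))
E
```

```text
34.3 [ 0.5162 -0.2395  0.1759] [ 1.798e+02 -1.000e-01 -3.940e+01] F [-2.2 -2.2  5.8] T [-0.43  0.46 -0.01] gap 0.14 99.7
scene white 11 [280. 135.] 0.0326 az -104.8
scene white 9 [292. 140.] 0.0351 az 142.5
scene green 6 [272. 142.] 0.047 az -38.6
scene green 4 [296. 142.] 0.0476 az 141.2
scene green 1 [294. 147.] 0.0501 az 108.6
scene red 1 [275. 135.] 0.049 az -83.8
scene red 1 [279. 139.] 0.0228 az -76.9
scene red 4 [292. 148.] 0.0483 az 100.2
top white 279 [407. 216.] 0.0142 az -117.0
top green 1 [395. 206.] 0.0353 az 43.7
```

View pics/ts5.png

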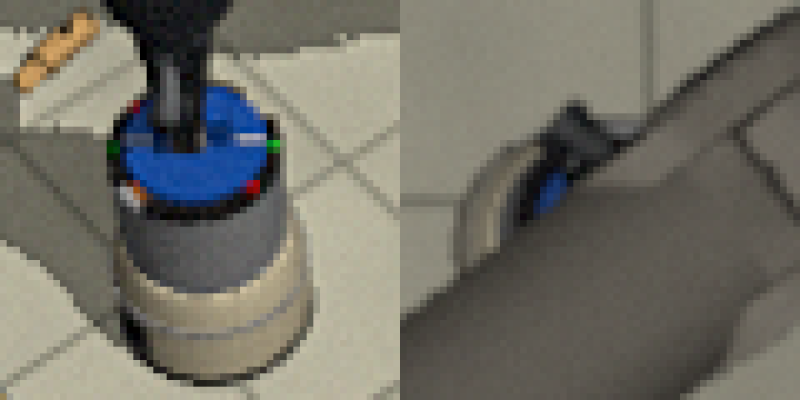

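The white lines on the disc (crop y≈140) point straight at both green dots, at (112, 147) and (272, 146). The red dots are well off, and the lid is still gripped at 100 N. Handing in.

```bash
python3 - <<'E'
from h import *
robot.pause(.3); st(); print(robot.close_job())
E
```

```text
34.7 [ 0.5162 -0.2395  0.1759] [ 1.798e+02 -1.000e-01 -3.940e+01] F [-2.9 -3.4  5.5] T [-0.45  0.41  0.07] gap 0.143 99.6
the job is handed in; nothing more can be done
None
```

I handed the job in at 34.7 s: the lid is seated in the mill, the bin door was shut before the twist, and the lid is held at the green dots (about 0.74 rad by the tool) with the grip still on; no verdict came back.

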